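Draw the optical flat's tray out to the loading mark

TASK

Two black trays sit home in the specimen shuttle, one carrying the glass optical flat in its black mount and the other the brass gauge. Hook a fingertip behind the yellow lip of the tray that carries the flat, and draw the tray out towards the robot until its red pointer stands beside the green marker block. Do not pinch the lip, do not touch the flat or the gauge, leave the other tray home and everything else on the bench where it is.

Things in the scene. Friction and masses are not known exactly. Their poses are not given: they have to be found in the camera images.
- shuttle: specimen shuttle fixed to the table: aluminium base 360 (x) x 280 (y) x 16 mm, two lanes 70 mm to either side of its middle, a white dock block at its far end, top 76 mm above the table. Origin: centre of its underside. +x points away from the robot to the dock, +y to the left lane, z up; trays draw out along -x. It stands turned up to 0.3 rad either way.
- tray_left (a joint): left tray of the shuttle (the lane on the left (+y), seen from the robot). Value = how far it is drawn out, m: 0 = home against the dock, 0.13 = end stop nearest the robot. It slides along the shuttle's -x, stiffly (about 2 N plus a little viscous drag), stays where it is left and cannot be lifted. A black plate 170 x 90 mm whose top face is 34 mm above the table.
- tray_right (a joint): right tray of the shuttle (the lane on the right (-y), seen from the robot). Value = how far it is drawn out, m: 0 = home against the dock, 0.13 = end stop nearest the robot. It slides along the shuttle's -x, stiffly (about 2 N plus a little viscous drag), stays where it is left and cannot be lifted. A black plate 170 x 90 mm whose top face is 34 mm above the table.
- lip_left (a point): centre of the top edge of the left tray's rear lip face (looking away from the robot; a fingertip hooks there). The lip: upright yellow plate at the tray's front end, 70 mm wide across the lane, 8 mm thick, 28 mm above the tray plate, top 62 mm above the table. Behind it 72 mm of flat tray lies free. Pressing on its front and rear faces at once is a pinch. Moves with the tray.
- lip_right (a point): centre of the top edge of the right tray's rear lip face (looking away from the robot; a fingertip hooks there). The lip: upright yellow plate at the tray's front end, 70 mm wide across the lane, 8 mm thick, 28 mm above the tray plate, top 62 mm above the table. Behind it 72 mm of flat tray lies free. Pressing on its front and rear faces at once is a pinch. Moves with the tray.
- nest_left (a point): centre of the left tray's nest, at the height of the tray plate (34 mm above the table); the nest is a grey square rim 80 mm across and 5 mm high. It lies 112 mm behind the lip's rear face. Moves with the tray.
- nest_right (a point): centre of the right tray's nest, at the height of the tray plate (34 mm above the table); the nest is a grey square rim 80 mm across and 5 mm high. It lies 112 mm behind the lip's rear face. Moves with the tray.
- pointer_left (a point): tip of the small red pointer, 5 mm wide, that sticks out 12 mm from the left tray's inner edge (towards the middle strip of the shuttle), 12 mm behind the lip's rear face. Moves with the tray.
- pointer_right (a point): tip of the small red pointer, 5 mm wide, that sticks out 12 mm from the right tray's inner edge (towards the middle strip of the shuttle), 12 mm behind the lip's rear face. Moves with the tray.
- marker: green marker block fixed on the middle strip between the lanes, 24 mm long (along the lanes) x 20 x 18 mm, its top 34 mm above the table. Origin: centre of its underside; axes as the shuttle's. It marks the loading position for either tray, 60 to 110 mm in front of the pointers' home place; a pointer is beside it when the pointer lies within the block's 24 mm length.
- flat_center (a point): centre of the optical flat: a black round mount 62 mm across and 22 mm high with a pale blue glass face on top, standing loose in the nest of one of the trays (either one).
- gauge_center (a point): centre of the brass gauge: a stepped brass disc 62 mm across and 30 mm high, standing loose in the other tray's nest.
- case_center (a point): bystander: closed wooden case 100 x 70 x 55 mm, loose beside the shuttle. Its centre.
- jar_center (a point): bystander: amber jar 52 mm across and 85 mm high, loose beside the shuttle. Its centre.
- cap_center (a point): bystander: black lens cap, a disc 48 mm across and 18 mm high, loose on the table in front beside the shuttle. Its centre.
Things that resemble listed ones, but are neither listed nor needed, are in the scene too. Leave any purple look-alike of the part that bears flat_center alone.

How it is judged:
By the outcome, as a careful person would: the job done as asked, in the order asked, and still so for the second after the job is handed in, with the robot touching nothing.
It also fails if it takes over 38 s, if anything falls off the work surface, if the arm or the gripper's body presses on something with over 40 N, if the wrist force passes 120 N, or if a joint passes its speed limit or range.

ROBOT

A 7-joint arm with a two-finger parallel gripper is mounted at the origin on the work surface. World frame = base frame: x ahead of the robot, y to its left, z up, the work surface at z = 0. Lengths are in m, angles in rad, forces in N, time in s.
With the tool pointing down it reaches from about 0.425 to 1.025 m from the base axis. Payload 9.4 kg.
Tool frame: the origin (TCP) lies midway between the tips of the shut fingers; the grasp point (between the pads) lies r.grip_point_offset behind it (r.grip_point_offset is the distance from the TCP to the grasp point, in m); z points along the fingers, y is the line along which they close (so a half turn about z gives the same grasp; the last joint's range is limited). The gripper opens to 85 mm and grips with 20 to 120 N. Pads are 22 mm wide; open, the fingers measure 114 mm over their backs; the gripper's body (76 mm by 85 mm) begins 54 mm behind the grasp point. The pads swing forward as they close: fully open they stand 13 mm farther back than shut.
Start: joints at [1.12, 0.599, -0.003, 1.599, 0.002, 0.943, -0.08], TCP at [0.265, -0.675, 0.231] pointing down, gripper open.
Joint ranges: [-2.57, 2.57], [-0.35, 1.97], [-1.29, 1.29], [0.11, 2.56], [-1.05, 4.19], [0.11, 1.86], [-2.63, 2.63]. Speed limits (rad/s): [2.22, 2.22, 3.01, 3.01, 3.14, 3.14, 3.14].

INTERFACE

Orientations are given as a 3x3 rotation matrix whose columns are the frame's x, y, z axes.
In Python, from rig import r gives the robot as it stands.
- The arm moves only by the tool arm_command, never from a script. Its argument "rows" is a list of rows, each an object with "grip": the opening, from 0 (shut) to 1 (fully open); "translation": the shift along the world's x, y, z each as a share of 30 mm, from -1 to 1, a list of three; "angular": the turn, a rotation vector about the world's x, y, z each as a share of 6 degrees, from -1 to 1, a list of three. In form: [{"grip": grip, "translation": [x, y, z], "angular": [wx, wy, wz]}, ...]. A call has 1 to 8 rows; each row shifts and turns the commanded pose from where the row before left it; what a row does not reach is not made up. A row lasts 1/12 s, in which the tool goes at most 41.7 mm and 7.16 degrees, less where a joint would pass 70% of its speed; a pose out of reach is approached as far as the arm can. A call with a number of a shift or a turn outside -1 to 1 is refused whole. A call with a gripper value outside its range is refused whole. The fingers move at their own pace and stop on an object; "newtons" is the grip in N (left out, the last holds). Time passes only in rows, so rows that do not move let the fingers close. It gives the time, the measured TCP pose, the force, the opening and the grip force at its end, in the units of the state.
- r.get_state(): the state, without advancing time (a new reading comes with each control period).
- r.snapshot(name): name is "side" or "top"; returns a dict with "image" (420x560x3 uint8, red, green, blue), "range_z" (420x560 float32, m along the optical axis (not along the pixel's ray), 0 where there is no reading), "K" (3x3 intrinsics, pixels), "D" ([k1, k2, p1, p2, k3] as OpenCV has them; the pictures are not rectified), "view" (4x4, takes a point from world to camera coordinates). Camera axes: x right, y up, looking along -z (the intrinsics and any distortion apply to the point x, -y, -z); pixel columns grow to the right and rows downward; lengths in m; the calibration is good to about 2 mm. A picture is of the moment at which its call begins.
- r.job_done(): hands the job in; it is judged then, once.
The state is a dict: "t": time; "qpos": joint angles; "qvel": joint speeds; "joint_efforts": joint torques, N m; "tcp_pos": TCP position; "ee_rot": TCP orientation; "contact_force": force on the tool from outside, world axes, zero at the start; "ft_torque": the same for the moment, N m; "finger_gap": finger opening in m; "grip_force": force on a finger pad.
Only numpy, scipy, OpenCV 4.12 (cv2) and the standard library are available. Lean on these libraries where they do the work, as an engineer would, in place of code of your own. Each camera call takes 0.05 s, during which the arm holds its last target. There are 200 camera calls.

## Working session

There is one attempt and no reset: what is moved stays moved. The work goes in short steps, Python scripts to look and compute and a tool call to move; the robot and the scene stay as the last step left them, time stands still between calls to the robot, and variables do not carry over. Pictures are saved under pics/ and viewed, at most 10 in all, crops included, and the job is handed in when it is done.

Besides the shell and the picture viewer there is one more tool, called after "Emit:" by a JSON object that holds its "api" and its "payload", one argument or row to a line. arm_command: Moves the arm, as the interface text tells. Shift numbers are shares of 30 mm and turn numbers shares of 6 degrees, none past 1 either way. Its arguments: {"type":"object","properties":{"rows":{"type":"array","items":{"type":"object","properties":{"grip":{"type":"number"},"translation":{"type":"array","items":{"type":"number","minimum":-1,"maximum":1}},"angular":{"type":"array","items":{"type":"number","minimum":-1,"maximum":1}}}}},"newtons":{"type":"number"}},"required":["rows"]}

```bash
mkdir -p pics
cat > h.py <<'E'
import numpy as np,cv2
from rig import r
def snap(n,f=None):
    s=r.snapshot(n)
    if f: cv2.imwrite('pics/'+f,s['image'][:,:,::-1])
    return s
def cast(s,px,z):
    p=cv2.undistortPoints(np.array(px,float).reshape(-1,1,2),s['K'],np.array(s['D'],float))[:,0]
    V=np.array(s['view']);R=V[:3,:3];c=-R.T@V[:3,3]
    d=np.c_[p[:,0],-p[:,1],-np.ones(len(p))]@R
    return c+d*((z-c[2])/d[:,2])[:,None]
def world(s,px):
    p=cv2.undistortPoints(np.array(px,float).reshape(-1,1,2),s['K'],np.array(s['D'],float))[:,0]
    V=np.array(s['view']);R=V[:3,:3];c=-R.T@V[:3,3]
    d=np.c_[p[:,0],-p[:,1],-np.ones(len(p))]@R
    z=np.array([s['range_z'][int(b),int(a)] for a,b in px])
    return c+d*z[:,None]
E
python3 - <<'E'
from h import *
a=snap('top','t1.png');b=snap('side','s1.png')
st=r.get_state();print(st['t'],st['tcp_pos'],st['ee_rot'],r.grip_point_offset)
E
```

```text
0.1 [ 0.26454574 -0.67453904  0.23046693] [[ 9.30931209e-01  3.65193999e-01 -6.53086558e-04]
 [ 3.65194559e-01 -9.30930312e-01  1.29917114e-03]
 [-1.33528569e-04 -1.44794262e-03 -9.99998943e-01]] 0.0187
```

View pics/t1.png

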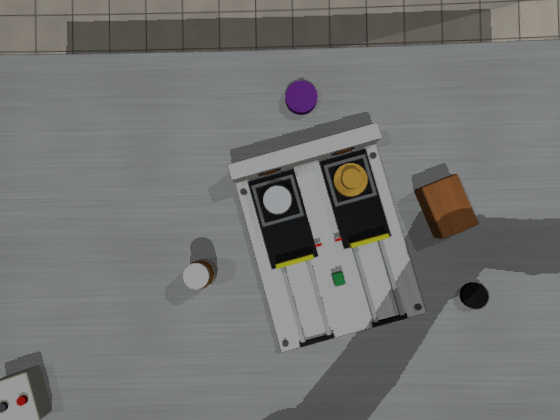

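View pics/s1.png

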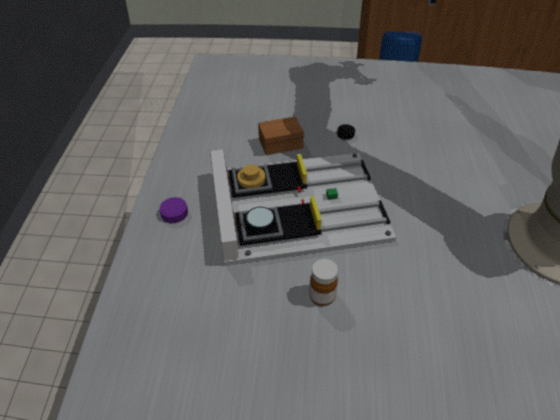

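The top view shows the flat, pale with a black mount, in the left tray at about (277,200). Its lip is at (295,261), its red pointer at (318,242) and the green marker at (338,278). The gauge is in the right tray at (350,180). The side view agrees.

```bash
cat > m.py <<'E'
from h import *
def comps(s,lo,hi,mn):
    h=cv2.cvtColor(s['image'],cv2.COLOR_RGB2HSV)
    m=cv2.inRange(h,lo,hi)
    n,l,st,c=cv2.connectedComponentsWithStats(m)
    return [(np.argwhere(l==i)[:,::-1].astype(float),c[i]) for i in range(1,n) if st[i,4]>=mn]
def run():
  for nm in('top','side'):
    s=snap(nm)
    for k,lo,hi,z,mn in(('yel',(24,150,90),(34,255,255),.062,40),('red',(0,140,90),(6,255,255),.034,3),('grn',(50,120,40),(85,255,255),.034,20)):
        for p,c in comps(s,lo,hi,mn):
            rc=cv2.boxPoints(cv2.minAreaRect(p.astype(np.float32)))
            print(nm,k,len(p),c.round(1),cast(s,[c],z)[0].round(4),'box',cast(s,rc,z)[:,:2].round(3).tolist())
if __name__=='__main__': run()
E
python3 m.py
python3 - <<'E'
from h import *
s=snap('top')
h=cv2.cvtColor(s['image'],cv2.COLOR_RGB2HSV)
# bright face of dock, base corner screws, rough
P=[(243,191),(373,155),(417,307),(285,343)]
print(cast(s,P,.016).round(4).tolist(), world(s,P).round(3).tolist())
print('flat',world(s,[(277,200)]),'jar',world(s,[(196,276)]),'lip',world(s,[(295,261),(280,266),(310,257)]))
E
```

```text
top yel 175 [369.3 240. ] [ 0.5778 -0.1426  0.062 ] box [[0.573, -0.108], [0.59, -0.176], [0.583, -0.177], [0.565, -0.11]]
top yel 167 [294.4 260.8] [ 0.5428 -0.0076  0.062 ] box [[0.538, 0.027], [0.555, -0.04], [0.548, -0.042], [0.53, 0.025]]
top red 15 [338.3 238.9] [ 0.5803 -0.0905  0.034 ] box [[0.581, -0.084], [0.584, -0.095], [0.58, -0.096], [0.577, -0.085]]
top red 11 [317.6 244.5] [ 0.5704 -0.0519  0.034 ] box [[0.57, -0.046], [0.573, -0.056], [0.57, -0.057], [0.567, -0.047]]
top red 58 [ 20.6 400.5] [0.2985 0.4949 0.034 ] box [[0.307, 0.502], [0.306, 0.489], [0.292, 0.489], [0.292, 0.501]]
top grn 127 [338.1 278.3] [ 0.5076 -0.0882  0.034 ] box [[0.516, -0.076], [0.521, -0.094], [0.499, -0.1], [0.494, -0.082]]
side yel 92 [301.7 166.7] [ 0.5754 -0.13    0.062 ] box [[0.59, -0.172], [0.581, -0.177], [0.559, -0.084], [0.568, -0.08]]
side yel 106 [315.6 211.4] [0.5403 0.0063 0.062 ] box [[0.554, -0.033], [0.544, -0.037], [0.525, 0.048], [0.534, 0.052]]
side red 8 [298.9 188.8] [ 0.579  -0.0877  0.034 ] box [[0.583, -0.09], [0.581, -0.093], [0.575, -0.086], [0.577, -0.082]]
side red 3 [302.3 201. ] [ 0.5695 -0.0498  0.034 ] box [[0.571, -0.052], [0.57, -0.053], [0.568, -0.047], [0.569, -0.046]]
side grn 84 [331.4 193.4] [ 0.5069 -0.0778  0.034 ] box [[0.517, -0.091], [0.497, -0.093], [0.497, -0.064], [0.516, -0.063]]
[[0.6745, 0.0873, 0.016], [0.7384, -0.1621, 0.016], [0.4512, -0.2348, 0.016], [0.3873, 0.0123, 0.016]] [[0.675, 0.087, 0.016], [0.737, -0.161, 0.022], [0.452, -0.234, 0.02], [0.389, 0.012, 0.022]]
flat [[0.65315659 0.02170483 0.05937509]] jar [[0.52055207 0.16585431 0.08484448]] lip [[ 0.54230926 -0.0087658   0.06096623]
 [ 0.53391522  0.01839615  0.06282198]
 [ 0.54912101 -0.03583245  0.06220773]]
```

Emit:
{"api": "arm_command", "payload": {
  "rows": [
    {"grip": 0,"translation": [0.4,0.9,0],"angular": [0,0,-0.2]},
    {"grip": 0,"translation": [0.45,1,0],"angular": [0,0,-0.2]},
    {"grip": 0,"translation": [0.45,1,0],"angular": [0,0,-0.2]},
    {"grip": 0,"translation": [0.45,1,0],"angular": [0,0,-0.2]},
    {"grip": 0,"translation": [0.45,1,0],"angular": [0,0,-0.2]},
    {"grip": 0,"translation": [0.45,1,0],"angular": [0,0,-0.17]},
    {"grip": 0,"translation": [0.45,1,0],"angular": [0,0,0]},
    {"grip": 0,"translation": [0.45,1,0],"angular": [0,0,0]}
  ]
}}

```text
t: 0.92
tcp_pos: [0.3717, -0.4364, 0.2314]
ee_rot: [[0.969, 0.248, 0.0], [0.248, -0.969, -0.0], [0.0, 0.0, -1.0]]
contact_force: [-0.1, -0.2, 1.0]
finger_gap: -0.0
grip_force: 0.0
```

Emit:
{"api": "arm_command", "payload": {
  "rows": [
    {"grip": 0,"translation": [0.47,1,0],"angular": [0,0,0]},
    {"grip": 0,"translation": [0.47,1,0],"angular": [0,0,0]},
    {"grip": 0,"translation": [0.47,1,0],"angular": [0,0,0]},
    {"grip": 0,"translation": [0.47,1,0],"angular": [0,0,0]},
    {"grip": 0,"translation": [0.47,1,0],"angular": [0,0,0]},
    {"grip": 0,"translation": [0.47,1,0],"angular": [0,0,0]},
    {"grip": 0,"translation": [0.47,1,0],"angular": [0,0,0]},
    {"grip": 0,"translation": [0,0,0],"angular": [0,0,0]}
  ]
}}

```text
t: 1.58
tcp_pos: [0.473, -0.2215, 0.2314]
ee_rot: [[0.967, 0.257, 0.002], [0.257, -0.967, 0.002], [0.002, -0.002, -1.0]]
contact_force: [0.6, -0.0, 0.4]
finger_gap: 0.0001
grip_force: 0.0
```

Emit:
{"api": "arm_command", "payload": {
  "rows": [
    {"grip": 0,"translation": [0.48,1,0],"angular": [0,0,0]},
    {"grip": 0,"translation": [0.48,1,0],"angular": [0,0,0]},
    {"grip": 0,"translation": [0.48,1,0],"angular": [0,0,0]},
    {"grip": 0,"translation": [0.48,1,0],"angular": [0,0,0]},
    {"grip": 0,"translation": [0.48,1,0],"angular": [0,0,0]},
    {"grip": 0,"translation": [0.48,1,0],"angular": [0,0,0]},
    {"grip": 0,"translation": [0.48,1,0],"angular": [0,0,0]},
    {"grip": 0,"translation": [0.22,0.45,0],"angular": [0,0,0]}
  ]
}}

```text
t: 2.25
tcp_pos: [0.579, 0.0002, 0.2313]
ee_rot: [[0.968, 0.253, 0.001], [0.253, -0.968, 0.002], [0.002, -0.002, -1.0]]
contact_force: [-0.0, 0.4, -0.2]
finger_gap: 0.0001
grip_force: 0.0
```

Emit:
{"api": "arm_command", "payload": {
  "rows": [
    {"grip": 0,"translation": [0,0,-1],"angular": [0,0,0]},
    {"grip": 0,"translation": [0,0,-1],"angular": [0,0,0]},
    {"grip": 0,"translation": [0,0,-1],"angular": [0,0,0]},
    {"grip": 0,"translation": [0,0,-1],"angular": [0,0,0]},
    {"grip": 0,"translation": [0,0,0],"angular": [0,0,0]},
    {"grip": 0,"translation": [0,0,0],"angular": [0,0,0]}
  ]
}}

```text
t: 2.75
tcp_pos: [0.5764, -0.0049, 0.1104]
ee_rot: [[0.969, 0.248, -0.003], [0.248, -0.969, -0.0], [-0.003, -0.0, -1.0]]
contact_force: [0.2, -0.3, 0.3]
finger_gap: 0.0002
grip_force: 0.0
```

Run:
```python
from h import *
snap('top','t2.png')
s=snap('side');cv2.imwrite('pics/s2.png',cv2.resize(s['image'][110:300,180:440,::-1],None,fx=3,fy=3))
print(r.get_state()['tcp_pos'])
```

```text
[ 0.5781115  -0.00479011  0.11266665]
```

View pics/s2.png

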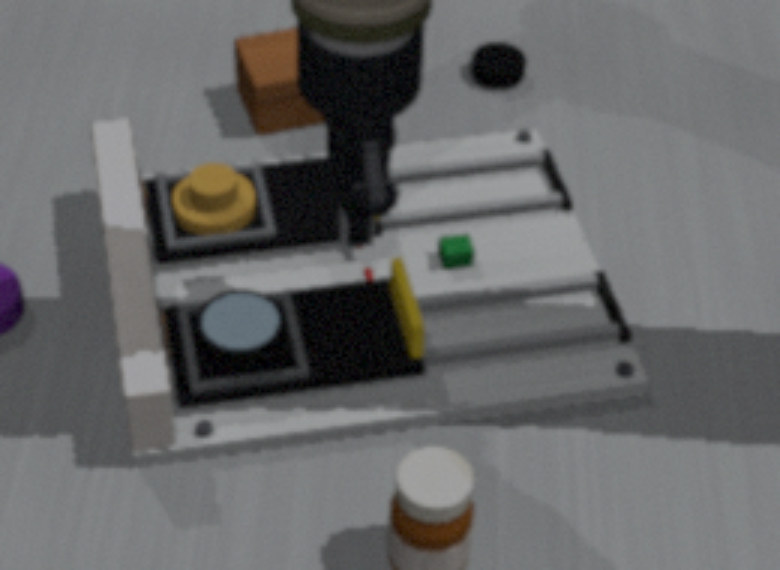

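The fingers hang above the free part of the left tray, with the tip at crop pixel (355,240) and the lip at (408,310). Next I descend behind the lip.

Emit:
{"api": "arm_command", "payload": {
  "rows": [
    {"grip": 0,"translation": [0,0,-0.5],"angular": [0,0,0]},
    {"grip": 0,"translation": [0,0,-0.5],"angular": [0,0,0]},
    {"grip": 0,"translation": [0,0,-0.5],"angular": [0,0,0]},
    {"grip": 0,"translation": [0,0,-0.4],"angular": [0,0,0]},
    {"grip": 0,"translation": [0,0,-0.3],"angular": [0,0,0]},
    {"grip": 0,"translation": [0,0,0],"angular": [0,0,0]},
    {"grip": 0,"translation": [0,0,0],"angular": [0,0,0]}
  ]
}}

```text
t: 3.43
tcp_pos: [0.5776, -0.0045, 0.0457]
ee_rot: [[0.969, 0.249, 0.0], [0.249, -0.969, -0.0], [0.0, 0.0, -1.0]]
contact_force: [0.7, 0.7, 1.1]
finger_gap: -0.0002
grip_force: 0.0
```

Run:
```python
from h import *
s=snap('side');cv2.imwrite('pics/s3.png',cv2.resize(s['image'][110:300,180:440,::-1],None,fx=3,fy=3))
for i in range(1):
    st=r.get_state();print(st['tcp_pos'],st['contact_force'])
```

```text
[ 0.57775437 -0.00448596  0.04595936] [-0.40503485 -0.56108722  1.12285957]
```

View pics/s3.png

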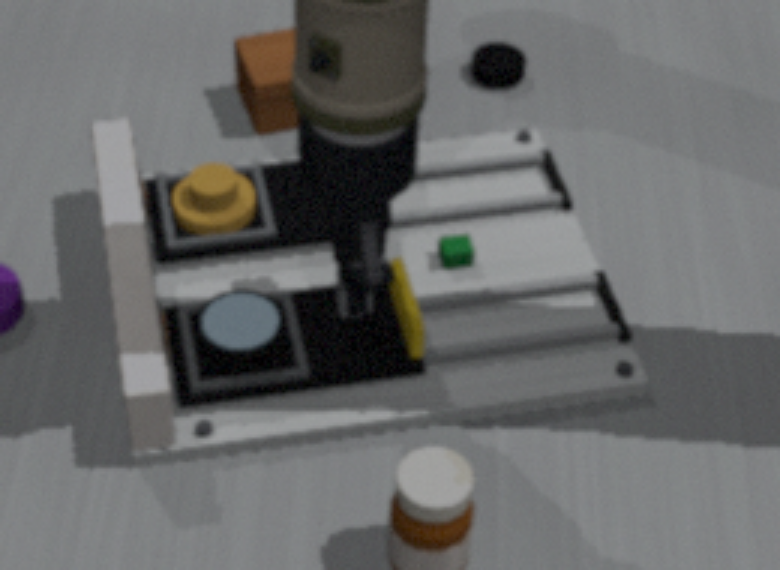

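The tip stands at crop (355,310), clear behind the lip at (408,310) and clear of the flat. Next I draw towards the robot.

Emit:
{"api": "arm_command", "payload": {
  "rows": [
    {"grip": 0,"translation": [-0.194,-0.05,0],"angular": [0,0,0]},
    {"grip": 0,"translation": [-0.194,-0.05,0],"angular": [0,0,0]},
    {"grip": 0,"translation": [-0.194,-0.05,0],"angular": [0,0,0]},
    {"grip": 0,"translation": [-0.194,-0.05,0],"angular": [0,0,0]},
    {"grip": 0,"translation": [-0.194,-0.05,0],"angular": [0,0,0]},
    {"grip": 0,"translation": [-0.194,-0.05,0],"angular": [0,0,0]},
    {"grip": 0,"translation": [-0.194,-0.05,0],"angular": [0,0,0]},
    {"grip": 0,"translation": [0,0,0],"angular": [0,0,0]}
  ]
}}

```text
t: 4.15
tcp_pos: [0.5349, -0.0155, 0.0453]
ee_rot: [[0.969, 0.248, -0.002], [0.248, -0.969, -0.0], [-0.002, -0.0, -1.0]]
contact_force: [-1.3, -0.2, -0.5]
finger_gap: 0.0002
grip_force: 0.0
```

```bash
python3 m.py | grep -v "20.6"
```

```text
top yel 177 [369.1 240.1] [ 0.5778 -0.1423  0.062 ] box [[0.573, -0.107], [0.59, -0.176], [0.583, -0.177], [0.565, -0.109]]
top red 5 [340.4 238.2] [ 0.5815 -0.0943  0.034 ] box [[0.584, -0.094], [0.584, -0.096], [0.58, -0.095], [0.58, -0.094]]
side yel 94 [301.9 167.4] [ 0.5749 -0.1279  0.062 ] box [[0.589, -0.169], [0.579, -0.174], [0.559, -0.084], [0.568, -0.079]]
side yel 55 [328.8 216. ] [0.5132 0.0174 0.062 ] box [[0.522, -0.013], [0.514, -0.015], [0.505, 0.043], [0.512, 0.045]]
side red 8 [298.9 188.6] [ 0.579  -0.0881  0.034 ] box [[0.581, -0.093], [0.577, -0.093], [0.576, -0.084], [0.581, -0.084]]
side grn 52 [332.9 192.4] [ 0.5036 -0.0813  0.034 ] box [[0.512, -0.092], [0.497, -0.093], [0.497, -0.067], [0.512, -0.066]]
```

The tray has moved about 20 mm, so about 49 mm remain.

Emit:
{"api": "arm_command", "payload": {
  "rows": [
    {"grip": 0,"translation": [-0.194,-0.05,0],"angular": [0,0,0]},
    {"grip": 0,"translation": [-0.194,-0.05,0],"angular": [0,0,0]},
    {"grip": 0,"translation": [-0.194,-0.05,0],"angular": [0,0,0]},
    {"grip": 0,"translation": [-0.194,-0.05,0],"angular": [0,0,0]},
    {"grip": 0,"translation": [-0.194,-0.05,0],"angular": [0,0,0]},
    {"grip": 0,"translation": [-0.194,-0.05,0],"angular": [0,0,0]},
    {"grip": 0,"translation": [-0.194,-0.05,0],"angular": [0,0,0]},
    {"grip": 0,"translation": [-0.194,-0.05,0],"angular": [0,0,0]}
  ]
}}

```text
t: 4.92
tcp_pos: [0.4894, -0.0271, 0.0453]
ee_rot: [[0.969, 0.249, -0.0], [0.249, -0.969, 0.0], [-0.0, -0.0, -1.0]]
contact_force: [3.4, 1.3, -2.1]
finger_gap: 0.0
grip_force: 1.3
```

Emit:
{"api": "arm_command", "payload": {
  "rows": [
    {"grip": 0,"translation": [0,0,0],"angular": [0,0,0]},
    {"grip": 0,"translation": [0,0,0],"angular": [0,0,0]}
  ]
}}

```text
t: 5.08
tcp_pos: [0.489, -0.0273, 0.0453]
ee_rot: [[0.969, 0.248, -0.002], [0.248, -0.969, -0.0], [-0.002, -0.0, -1.0]]
contact_force: [0.7, -0.5, -0.3]
finger_gap: 0.0
grip_force: 0.0
```

```bash
python3 m.py | grep -v "20.6"
python3 - <<'E'
from h import *
s=snap('side');cv2.imwrite('pics/s4.png',cv2.resize(s['image'][110:300,180:440,::-1],None,fx=3,fy=3))
E
```

```text
top yel 176 [369.2 240. ] [ 0.5778 -0.1424  0.062 ] box [[0.573, -0.107], [0.59, -0.176], [0.583, -0.177], [0.565, -0.109]]
top red 15 [338.3 238.9] [ 0.5803 -0.0905  0.034 ] box [[0.581, -0.084], [0.584, -0.095], [0.58, -0.096], [0.577, -0.085]]
top grn 59 [337.2 275.1] [ 0.5135 -0.0866  0.034 ] box [[0.516, -0.077], [0.521, -0.094], [0.51, -0.097], [0.506, -0.079]]
side yel 94 [301.9 168.3] [ 0.5746 -0.1246  0.062 ] box [[0.588, -0.169], [0.578, -0.174], [0.56, -0.083], [0.569, -0.079]]
side yel 58 [351.6 212.8] [0.4669 0.0052 0.062 ] box [[0.474, -0.025], [0.466, -0.028], [0.46, 0.032], [0.468, 0.034]]
side red 12 [298.9 188.8] [ 0.5789 -0.0874  0.034 ] box [[0.581, -0.093], [0.577, -0.093], [0.576, -0.081], [0.581, -0.08]]
side red 3 [334. 196.] [ 0.5012 -0.0701  0.034 ] box [[0.501, -0.067], [0.501, -0.067], [0.501, -0.073], [0.501, -0.073]]
side grn 64 [330.4 193.2] [ 0.5091 -0.0785  0.034 ] box [[0.519, -0.087], [0.501, -0.095], [0.496, -0.067], [0.514, -0.059]]
```

View pics/s4.png

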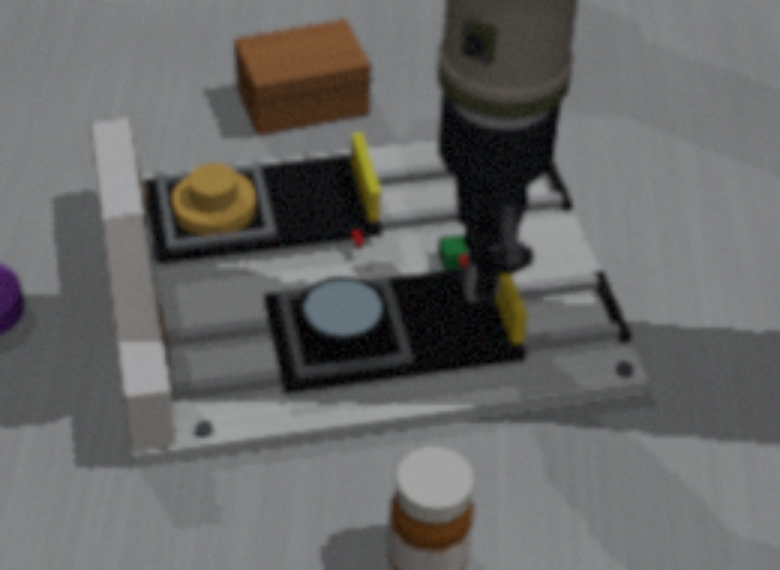

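The pointer at crop (463,262) stands beside the marker, about 2 mm from its middle. I unhook and lift away.

Emit:
{"api": "arm_command", "payload": {
  "rows": [
    {"grip": 0,"translation": [0.2,0.05,0],"angular": [0,0,0]},
    {"grip": 0,"translation": [0.2,0.05,0],"angular": [0,0,0]},
    {"grip": 0,"translation": [0,0,0.5],"angular": [0,0,0]},
    {"grip": 0,"translation": [0,0,1],"angular": [0,0,0]},
    {"grip": 0,"translation": [0,0,1],"angular": [0,0,0]},
    {"grip": 0,"translation": [0,0,1],"angular": [0,0,0]},
    {"grip": 0,"translation": [0,0,1],"angular": [0,0,0]},
    {"grip": 0,"translation": [0,0,1],"angular": [0,0,0]}
  ]
}}

```text
t: 5.9
tcp_pos: [0.5025, -0.0237, 0.2121]
ee_rot: [[0.969, 0.249, 0.0], [0.249, -0.969, 0.0], [0.0, -0.0, -1.0]]
contact_force: [0.4, -0.4, -0.4]
finger_gap: -0.0003
grip_force: 0.0
```

Emit:
{"api": "arm_command", "payload": {
  "rows": [
    {"grip": 0,"translation": [0,-1,0.5],"angular": [0,0,0]},
    {"grip": 0,"translation": [0,-1,0.5],"angular": [0,0,0]},
    {"grip": 0,"translation": [0,-1,0],"angular": [0,0,0]},
    {"grip": 0,"translation": [0,-1,0],"angular": [0,0,0]},
    {"grip": 0,"translation": [0,-1,0],"angular": [0,0,0]},
    {"grip": 0,"translation": [0,-1,0],"angular": [0,0,0]},
    {"grip": 0,"translation": [0,-1,0],"angular": [0,0,0]},
    {"grip": 0,"translation": [0,-1,0],"angular": [0,0,0]}
  ]
}}

```text
t: 6.57
tcp_pos: [0.5025, -0.2654, 0.2406]
ee_rot: [[0.969, 0.249, 0.0], [0.249, -0.969, -0.0], [0.0, 0.0, -1.0]]
contact_force: [-0.0, 0.1, 0.2]
finger_gap: -0.0001
grip_force: 0.0
```

Emit:
{"api": "arm_command", "payload": {
  "rows": [
    {"grip": 0,"translation": [0,0,0],"angular": [0,0,0]},
    {"grip": 0,"translation": [0,0,0],"angular": [0,0,0]},
    {"grip": 0,"translation": [0,0,0],"angular": [0,0,0]}
  ]
}}

```text
t: 6.82
tcp_pos: [0.5023, -0.2634, 0.2402]
ee_rot: [[0.969, 0.249, -0.0], [0.249, -0.969, 0.001], [-0.0, -0.001, -1.0]]
contact_force: [0.1, 1.2, 0.2]
finger_gap: 0.0003
grip_force: 0.0
```

```bash
python3 m.py | grep -v "20.6"
python3 - <<'E'
from h import *
s=snap('top','t5.png')
E
```

```text
top yel 171 [369.5 240. ] [ 0.5778 -0.143   0.062 ] box [[0.573, -0.108], [0.591, -0.176], [0.583, -0.177], [0.565, -0.11]]
top yel 174 [305.  299.8] [ 0.4732 -0.0251  0.062 ] box [[0.469, 0.01], [0.485, -0.057], [0.477, -0.059], [0.461, 0.008]]
top red 13 [337.5 239.1] [ 0.5799 -0.089   0.034 ] box [[0.582, -0.084], [0.582, -0.094], [0.578, -0.094], [0.578, -0.084]]
top red 11 [328.9 282.1] [ 0.501  -0.0711  0.034 ] box [[0.5, -0.065], [0.504, -0.074], [0.501, -0.076], [0.497, -0.067]]
top grn 128 [338.1 278.3] [ 0.5076 -0.0882  0.034 ] box [[0.516, -0.077], [0.521, -0.095], [0.499, -0.1], [0.494, -0.081]]
side yel 80 [301.9 167.3] [ 0.5748 -0.1281  0.062 ] box [[0.589, -0.169], [0.58, -0.173], [0.56, -0.084], [0.568, -0.08]]
side yel 115 [349.7 207.4] [ 0.4704 -0.0099  0.062 ] box [[0.484, -0.053], [0.472, -0.058], [0.457, 0.03], [0.468, 0.035]]
side grn 66 [330.8 193.1] [ 0.5082 -0.0787  0.034 ] box [[0.517, -0.091], [0.497, -0.093], [0.497, -0.064], [0.516, -0.063]]
```

View pics/t5.png

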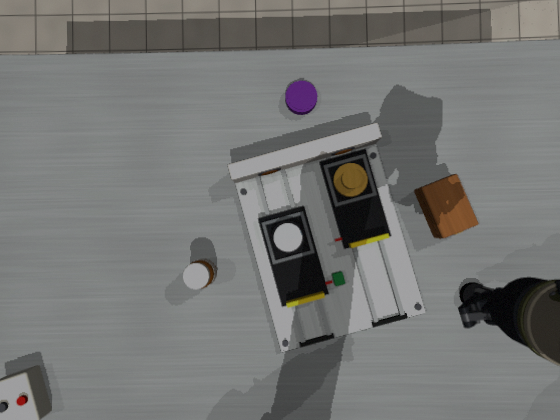

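The picture shows the left tray drawn out with the flat at (288,237) in its nest. The pointer at (329,282) is beside the marker at (338,278), about 2 mm off its middle. The right tray is home.

```bash
python3 -c "
from rig import r
print(r.job_done())"
```

```text
the job is handed in; nothing more can be done
None
```

I drew the left tray, which carries the optical flat, out about 72 mm by hooking its lip, leaving its pointer beside the green marker about 2 mm off the middle. The other tray is still home, and the job was handed in at about 7 s.

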